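# Uncover the glass-gem tray and hold it up level

## Task

Take the green dust cover off its stand by the knob and set it down gently, upright, on the middle of the cork mat. Then lift the steel tray of glass gems off the stand by its orange bar, and finish still holding it in the gripper, steady and level, straight above the stand with its underside about 15 cm above the bench, all three gems still in it. Leave everything else on the bench where it is.

Things in the scene. Friction and masses are not known exactly. Their poses are not given: they have to be found in the camera images.
- stand: Dark steel base plate fixed to the bench, 180 x 140 x 18 mm, with a raised aluminium pad 146 x 106 x 6 mm in its middle (pad top 24 mm above the bench). Origin: centre of the underside, on the bench; x along the 180 mm side, z up. The tray rests on the pad and the cover stands on the plate around the pad, both with their x axes about along the stand's.
- cover_knob (a point): Centre of the black round knob (28 mm across, 40 mm tall; this point lies 24 mm above the cover's roof, 16 mm below the knob's top) on the green dust cover, an open-bottomed box 160 x 120 mm and 89 mm tall, walls 4 mm, about 0.35 kg. At first it hides the tray. x along the 160 mm side, z up.
- cover_rim (a point): Centre of the green cover's open bottom rim, 113 mm below the knob point; 18 mm above the bench at the start; same axes.
- mat: Cork mat fixed to the bench, 230 x 210 x 4 mm. Origin: centre of its underside; x along the 230 mm side, z up. The stand and the mat may be on either side.
- tray_bar (a point): Centre of the orange lifting bar of the steel tray: bar 114 mm long along the tray's x, 10 mm wide (y), 14 mm high, carried by a 6 mm thick post at each end. The point is 57 mm above the tray's underside. The bar is free underneath (47 mm above the tray floor). Tray 130 x 90 mm, rim 12 mm high, about 0.25 kg; z up.
- tray_floor (a point): Centre of the tray's inner floor, 3 mm above its underside, 54 mm below the bar's centre; x along the 130 mm side, z up. The pad of the stand puts it 27 mm above the bench at first.
- gem0_center (a point): Centre of the green glass gem, a disc 24 mm across and 10 mm high, 20 g, lying loose in the tray beside the bar; z up.
- gem1_center (a point): The same for the amber gem.
- gem2_center (a point): The same for the blue gem.
- spray_mid (a point): Bystander: blue spray bottle with red trigger head, 64 mm across, 231 mm tall; point 75 mm up its axis.
- cup_mid (a point): Bystander: white plastic cup, 72 mm across, 85 mm tall; point half-way up.
- pliers_mid (a point): Bystander: red-handled pliers lying flat, about 175 mm long, 12 mm high; point near the middle.
- cutter_mid (a point): Bystander: blue-handled glass tool lying flat, 160 mm long; point near the middle.
- foil_mid (a point): Bystander: roll of copper foil lying flat, ring 70 mm across, 12 mm high; point at its centre.
- jar_mid (a point): Bystander: amber glass jar with steel lid, 66 mm across, 80 mm tall; point half-way up.
Mind the look-alikes: they are no part of the job. Of the things shaped like the stand, the steel one is meant.

How it is judged:
By the outcome, as a careful person would: the job done as asked, in the order asked, and still so for the second after the job is handed in, while the arm keeps its last pose, push and grip.
It also fails if it takes over 64 s, if anything falls off the work surface, if the arm or the gripper's body presses on something with over 40 N, if the wrist force passes 120 N, or if a joint passes its speed limit or range.

## Robot

A 7-joint arm with a two-finger parallel gripper is mounted at the origin on the work surface. World frame = base frame: x ahead of the robot, y to its left, z up, the work surface at z = 0. Lengths are in m, angles in rad, forces in N, time in s.
With the tool pointing down it reaches from about 0.425 to 0.925 m from the base axis. Payload 6.8 kg.
Tool frame: the origin (TCP) lies between the finger pads; the fingertips stand 11 mm ahead of it and the grasp point (between the pads) lies 8 mm behind it; z points along the fingers, y is the line along which they close (so a half turn about z gives the same grasp; the last joint's range is limited). The gripper opens to 85 mm and grips with 20 to 120 N. Pads are 22 mm wide; open, the fingers measure 114 mm over their backs; the gripper's body (76 mm by 85 mm) begins 54 mm behind the grasp point. The pads swing forward as they close: fully open they stand 13 mm farther back than shut.
Start: joints at [-1.297, 0.477, 0.022, 1.555, -0.011, 1.109, -0.083], TCP at [0.251, 0.626, 0.242] pointing down, gripper open.
Joint ranges: [-2.96, 2.96], [-0.34, 2.1], [-1.41, 1.46], [0.24, 2.44], [-1.37, 4.51], [0.17, 1.92], [-2.96, 2.96]. Speed limits (rad/s): [2.39, 2.39, 3.14, 3.14, 3.14, 3.14, 3.14].

## Interface

Orientations are given as a rotation vector (axis times angle).
In Python, from bench import r gives the robot as it stands.
- The arm moves only by the tool send_rows, never from a script. Its argument "deltas" is a list of rows, each an object of numbers: "dx", "dy", "dz": the shift along the world's x, y, z in mm; "rx", "ry", "rz": the turn, a rotation vector about the world's x, y, z in degrees. A call has 1 to 5 rows; each row is the pose to reach, as a shift and turn from the pose commanded when the call began; what a row does not reach only later rows make up. A row lasts 1/12 s, in which the tool goes at most 41.7 mm and 7.16 degrees, less where a joint would pass 70% of its speed; a pose out of reach is approached as far as the arm can. A call with a gripper value outside its range is refused whole. "jaw" is the finger opening in mm, from 0 to 85.4, set as the call begins (left out, the last holds). The fingers move at their own pace and stop on an object; "newtons" is the grip in N (left out, the last holds). Time passes only in rows, so rows that repeat a pose let the fingers close. It gives the time, the measured TCP pose, the force, the opening and the grip force at its end, in the units of the state.
- r.get_obs(): the state, without advancing time (a new reading comes with each control period).
- r.grab_frame(name): name is "side" or "top" or "wrist"; returns a dict with "frame" (384x512x3 uint8, blue, green, red), "z_map" (384x512 float32, m along the optical axis (not along the pixel's ray), 0 where there is no reading), "vertical_fov" (degrees; the focal length in pixels is half the picture's height over the tangent of half this angle, whatever the lens; pixels are square), "cx", "cy" (the principal point, pixels), "distortion" ([k1, k2, p1, p2, k3] as OpenCV has them; the pictures are not rectified), "xyz" and "orientation" of the camera in the world. Camera axes: x right, y down, z forward; pixel columns grow to the right and rows downward; lengths in m; the calibration is good to about 2 mm. A picture is of the moment at which its call begins.
- r.hand_in(): hands the job in; it is judged then, once.
The state is a dict: "clock": time; "joints": joint angles; "qvel": joint speeds; "tau": joint torques, N m; "tcp_pos": TCP position; "orientation": TCP orientation; "contact_force": force on the tool from outside, world axes, zero at the start; "moment": the same for the moment, N m; "grip_width": finger opening in m; "gripper_force": force on a finger pad.
Only numpy, scipy, OpenCV 4.12 (cv2) and the standard library are available. Lean on these libraries where they do the work, as an engineer would, in place of code of your own. Each camera call takes 0.05 s, during which the arm holds its last target. There are 200 camera calls.

## Working session

There is one attempt and no reset: what is moved stays moved. The work goes in short steps, Python scripts to look and compute and a tool call to move; the robot and the scene stay as the last step left them, time stands still between calls to the robot, and variables do not carry over. Pictures are saved under pics/ and viewed, at most 10 in all, crops included, and the job is handed in when it is done.

Besides the shell and the picture viewer there is one more tool, called as a command line: name --argument value ..., lists and objects as JSON in quotes. send_rows: Moves the arm, as the interface text tells. Its arguments: {"type":"object","properties":{"deltas":{"type":"array","items":{"type":"object","properties":{"dx":{"type":"number"},"dy":{"type":"number"},"dz":{"type":"number"},"rx":{"type":"number"},"ry":{"type":"number"},"rz":{"type":"number"}}}},"jaw":{"type":"number"},"newtons":{"type":"number"}},"required":["deltas"]}

```bash
mkdir -p pics
cat > h.py <<'E'
import numpy as np, cv2
from scipy.spatial.transform import Rotation as R
from bench import r
def cam(n):
    c=r.grab_frame(n); h=c["frame"].shape[0]
    f=h/2/np.tan(np.radians(c["vertical_fov"])/2)
    c["K"]=np.array([[f,0,c["cx"]],[0,f,c["cy"]],[0,0,1.]])
    o=np.array(c["orientation"],float); c["R"]=(R.from_rotvec(o).as_matrix() if o.size==3 else o)
    c["D"]=np.array(c["distortion"],float); c["t"]=np.array(c["xyz"],float); return c
def dirs(c,uv):
    p=cv2.undistortPoints(np.array(uv,float).reshape(-1,1,2),c["K"],c["D"]).reshape(-1,2)
    return np.c_[p,np.ones(len(p))]@c["R"].T
def onplane(c,uv,z):
    d=dirs(c,uv); return c["t"]+d*((z-c["t"][2])/d[:,2])[:,None]
def cloud(c):
    h,w=c["z_map"].shape; u,v=np.meshgrid(np.arange(w),np.arange(h))
    d=dirs(c,np.c_[u.ravel(),v.ravel()]); return (c["t"]+d*c["z_map"].ravel()[:,None]).reshape(h,w,3)
E
python3 - <<'E'
from h import *
for n in("top","side","wrist"):
    c=cam(n); cv2.imwrite(f"pics/{n}0.png",c["frame"]); print(n,c["t"],c["orientation"],c["vertical_fov"],(c["z_map"]>0).mean())
s=r.get_obs(); print(s)
a,b=[cv2.imread(f"pics/{n}0.png") for n in("top","side")]
E
```

```text
top [4.12006995e-01 8.27767418e-04 1.42549410e+00] [-2.21219458  2.17494853 -0.06626733] 54.27144038255262 0.9959564208984375
side [-0.1718918   1.14104079  0.87715243] [-0.63559134  2.45634008 -1.39469819] 44.675399044669 0.9961191813151041
wrist [0.17655759 0.65732042 0.37321645] [2.37279172 1.60346371 0.2568017 ] 61.72886066459055 0.9960276285807291
{'clock': 0.15, 'joints': array([-1.29710788,  0.47763295,  0.02239182,  1.55618758, -0.01149328,
        1.10930516, -0.08310177]), 'qvel': array([-0.00119035, -0.00142374,  0.00064898, -0.00338789,  0.00119524,
        0.00100266,  0.00049482]), 'tau': array([ 1.84954442e-03, -5.96924901e+01,  1.61004636e+00, -2.81492972e+01,
        1.27440455e-02,  6.47898720e-03, -5.91366870e-06]), 'tcp_pos': array([0.25136404, 0.62599133, 0.24155022]), 'orientation': array([-5.96081002e-01, -3.08437865e+00,  2.19435572e-03]), 'contact_force': array([-0.00367321, -0.91407953, -0.30739406]), 'moment': array([-0.02224022, -0.01249065, -0.00765924]), 'gripper_force': 0.0, 'grip_width': 0.08509032460055678}
```

View pics/top0.png

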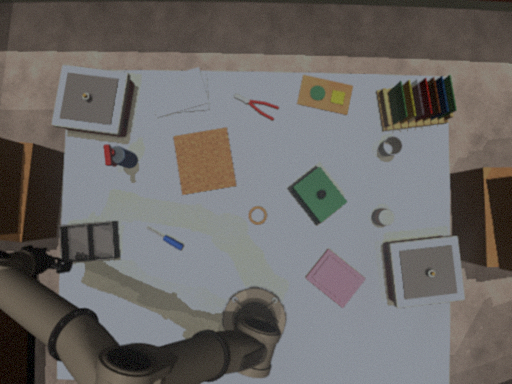

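View pics/side0.png

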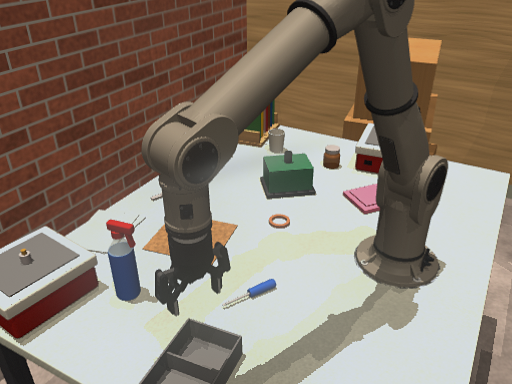

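The top view shows the green cover on its stand at (320,195), with the knob at (321,195). The mat is at (205,161), pliers (258,106), foil (258,215), spray (122,157), and jar and cup at (383,217)/(390,148). The side view agrees: the cover is at (288,172) and the path to the mat is clear.

Run:
```python
from h import *
c=cam("top"); P=cloud(c); hsv=cv2.cvtColor(c["frame"],cv2.COLOR_BGR2HSV)
def comp(m,uv,name,zs=None):
    m=cv2.morphologyEx(m.astype(np.uint8)*255,cv2.MORPH_CLOSE,np.ones((3,3)))
    cs,_=cv2.findContours(m,cv2.RETR_EXTERNAL,cv2.CHAIN_APPROX_NONE)
    k=min(cs,key=lambda q:-cv2.pointPolygonTest(q,uv,True)); return k[:,0,:]
def rect(k,z,name):
    p=onplane(c,k,z)[:,:2]; q=cv2.minAreaRect((p*1000).astype(np.float32)); b=cv2.boxPoints(q)
    e=b[1]-b[0]; f=b[2]-b[1]; l=e if np.linalg.norm(e)>np.linalg.norm(f) else f
    print(name,np.round(q[0],1),np.round(q[1],1),"long axis deg",round(np.degrees(np.arctan2(l[1],l[0]))%180,1))
H,S,V=[hsv[...,i].astype(int) for i in range(3)]
u,v=np.meshgrid(np.arange(512),np.arange(384)); near=(abs(u-320)<40)&(abs(v-195)<40)
roof=near&(H>45)&(H<90)&(S>80)&(abs(P[...,2]-.107)<.012); print("roof z",np.median(P[roof][:,2]),roof.sum())
rect(comp(roof,(320,187),''),.107,"roof")
kn=near&(P[...,2]>.127); k=P[kn]; print("knob n",kn.sum(),np.median(k,0), "top",np.percentile(k[:,2],95))
kk=kn&(P[...,2]>.14); uv=np.c_[u[kk],v[kk]]; print("knob top ctr",onplane(c,[uv.mean(0)],.147))
mat=(H>5)&(H<22)&(S>90)&(u<260)&(v>115)&(v<205)&(u>150)
rect(comp(mat,(205,161),''),.004,"mat"); print("mat z",np.median(P[mat][:,2]))
for n,q in dict(spray=(118,157),jarcup1=(391,147),jarcup2=(383,217),foil=(250,215),pliers=(245,100),pink=(335,280)).items(): print(n,np.round(P[q[1]-2:q[1]+3,q[0]-2:q[0]+3].reshape(-1,3).mean(0),3))
s=P[(P[...,2]>.015)&(P[...,2]<.3)&(abs(u-320)<120)&(v<240)&(u<375)&(u>240)&~near]; print("tall near?",len(s), s[:,2].max() if len(s) else 0)
# side check of the knob
c2=cam("side"); P2=cloud(c2); m=(abs(P2[...,0]-k[:,0].mean())<.05)&(abs(P2[...,1]-k[:,1].mean())<.05)&(P2[...,2]>.125)&(P2[...,2]<.17)
print("side knob",m.sum(),np.median(P2[m],0),P2[m].min(0),P2[m].max(0))
def tri(m): return
cv2.imwrite("pics/crop1.png",cv2.resize(c["frame"][150:240,275:365],(720,720))[:590])
```

```text
roof z 0.10630060390956708 1253
roof [ 468.9 -222.7] [155.  117.4] long axis deg 38.7
knob n 82 [ 0.46371509 -0.21788326  0.14756015] top 1.4254941045363423
knob top ctr [[ 0.45930835 -0.21846482  0.147     ]]
mat [593.6 201.1] [224.2 204.5] long axis deg 10.5
mat z 0.0034819706191385746
spray [0.58  0.473 0.166]
jarcup1 [ 0.658 -0.516  0.007]
jarcup2 [ 0.39  -0.459  0.078]
foil [0.389 0.022 0.006]
pliers [0.83  0.049 0.011]
pink [ 0.153 -0.298  0.024]
tall near? 46 0.045527249658346314
  return _methods._mean(a, axis=axis, dtype=dtype,
  ret = um.true_divide(
Traceback (most recent call last):
ValueError: zero-size array to reduction operation minimum which has no identity
```

send_rows --deltas '[{"dx": 18,"dy": -36,"dz": 6,"rz": -6},{"dx": 36,"dy": -72,"dz": 12,"rz": -12},{"dx": 54,"dy": -108,"dz": 18,"rz": -18},{"dx": 72,"dy": -144,"dz": 24,"rz": -24},{"dx": 90,"dy": -180,"dz": 30,"rz": -30}]' --jaw 85

```text
$.deltas[0]: bad value
```

send_rows --deltas '[{"dx": 18,"dy": -36,"rz": -6},{"dx": 36,"dy": -72,"rz": -12},{"dx": 54,"dy": -108,"rz": -18},{"dx": 72,"dy": -144,"rz": -24},{"dx": 90,"dy": -180,"rz": -30}]'

```text
$.deltas[0]: bad value
```

send_rows --deltas '[{"dx": 6,"dy": -40,"rz": -6},{"dx": 12,"dy": -80,"rz": -12},{"dx": 18,"dy": -120,"rz": -18},{"dx": 24,"dy": -160,"rz": -24},{"dx": 30,"dy": -200,"rz": -30}]'

```text
$.deltas[0]: bad value
```

send_rows --deltas '[{"dx": 1,"dy": -38,"rz": -6},{"dx": 1,"dy": -76,"rz": -12},{"dx": 2,"dy": -114,"rz": -18},{"dx": 2,"dy": -152,"rz": -24},{"dx": 3,"dy": -190,"rz": -29.4}]'

```text
$.deltas[0]: bad value
```

send_rows --deltas '[{"dy": -35},{"dy": -70},{"dy": -95},{"dy": -95},{"dy": -95}]'

```text
$.deltas[0]: bad value
```

```bash
cat > m.py <<'E'
from h import *
def rect(p,name):
    q=cv2.minAreaRect((p*1000).astype(np.float32)); b=cv2.boxPoints(q); e=b[1]-b[0]; f=b[2]-b[1]
    l=e if np.linalg.norm(e)>np.linalg.norm(f) else f
    print(name,np.round(q[0],1),np.round(q[1],1),"deg",round(np.degrees(np.arctan2(l[1],l[0]))%180,1))
def obs():
    s=r.get_obs(); T=R.from_rotvec(s["orientation"]).as_matrix()
    print("t",round(s["clock"],2),"tcp",np.round(s["tcp_pos"]*1000,1),"z",np.round(T[:,2],3),"yaw_y",round(np.degrees(np.arctan2(T[1,1],T[0,1])),1),"F",np.round(s["contact_force"],1),"w",round(s["grip_width"]*1000,1),"gf",round(s["gripper_force"],1)); return s
E
python3 - <<'E'
from m import *
obs()
for n in("wrist","top"):
    c=cam(n); cv2.imwrite(f"pics/{n}1.png",c["frame"]); P=cloud(c); ok=c["z_map"]>.05
    h=cv2.cvtColor(c["frame"],cv2.COLOR_BGR2HSV).astype(int); box=ok&(abs(P[...,0]-.464)<.12)&(abs(P[...,1]+.22)<.12)
    g=box&(h[...,0]>45)&(h[...,0]<90)&(h[...,1]>80)&(abs(P[...,2]-.107)<.008)
    k=box&(abs(P[...,2]-.147)<.004)
    print(n,"roof",g.sum(),np.median(P[g],0) if g.any() else 0)
    if g.sum()>50: rect(P[g][:,:2],"roof")
    if k.sum(): print("knobtop",k.sum(),P[k].mean(0)); rect(P[k][:,:2],"k")
E
```

```text
t 0.25 tcp [251.4 626.2 241.8] z [-0.    -0.001 -1.   ] yaw_y 68.1 F [ 0.2 -0.7 -0.1] w 85.6 gf 0.0
wrist roof 0 0
top roof 1261 [ 0.4677583  -0.22203068  0.1062693 ]
roof [ 468.5 -222.4] [156.3 117.4] deg 39.0
knobtop 39 [ 0.46814248 -0.2240724   0.14647385]
k [ 468.7 -223.5] [24.  24.7] deg 90.3
```

View pics/wrist1.png

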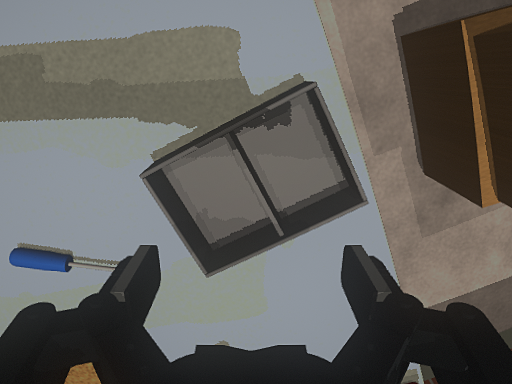

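The moves were refused because a row apparently needs all six numbers, so nothing moved and the wrist view still shows the sorting tray at (255,180). The top view now puts the knob at (468.5, -223) mm with yaw 38.9°.

send_rows --deltas '[{"dx": 18,"dy": -36,"dz": 6,"rx": 0,"ry": 0,"rz": -6},{"dx": 36,"dy": -72,"dz": 12,"rx": 0,"ry": 0,"rz": -12},{"dx": 54,"dy": -108,"dz": 18,"rx": 0,"ry": 0,"rz": -18},{"dx": 72,"dy": -144,"dz": 24,"rx": 0,"ry": 0,"rz": -24},{"dx": 90,"dy": -180,"dz": 30,"rx": 0,"ry": 0,"rz": -30}]' --jaw 85

```text
clock: 0.77
tcp_pos: [0.3421, 0.4446, 0.2726]
orientation: [-1.381, -2.821, -0.0]
contact_force: [1.2, 0.6, -0.8]
grip_width: 0.0847
gripper_force: 0.0
```

send_rows --deltas '[{"dx": 18,"dy": -36,"dz": 0,"rx": 0,"ry": 0,"rz": -6},{"dx": 36,"dy": -72,"dz": 0,"rx": 0,"ry": 0,"rz": -12},{"dx": 54,"dy": -108,"dz": 0,"rx": 0,"ry": 0,"rz": -18},{"dx": 72,"dy": -144,"dz": 0,"rx": 0,"ry": 0,"rz": -24},{"dx": 90,"dy": -180,"dz": 0,"rx": 0,"ry": 0,"rz": -30}]'

```text
clock: 1.18
tcp_pos: [0.432, 0.2646, 0.2726]
orientation: [-2.064, -2.368, -0.001]
contact_force: [0.8, 0.8, -0.3]
grip_width: 0.085
gripper_force: 0.0
```

send_rows --deltas '[{"dx": 6,"dy": -40,"dz": 0,"rx": 0,"ry": 0,"rz": -6},{"dx": 12,"dy": -80,"dz": 0,"rx": 0,"ry": 0,"rz": -12},{"dx": 18,"dy": -120,"dz": 0,"rx": 0,"ry": 0,"rz": -18},{"dx": 24,"dy": -160,"dz": 0,"rx": 0,"ry": 0,"rz": -24},{"dx": 30,"dy": -200,"dz": 0,"rx": 0,"ry": 0,"rz": -30}]'

```text
clock: 1.6
tcp_pos: [0.4614, 0.0645, 0.2726]
orientation: [-2.607, -1.753, -0.002]
contact_force: [0.6, -0.4, -0.7]
grip_width: 0.085
gripper_force: 0.0
```

send_rows --deltas '[{"dx": 2,"dy": -38,"dz": 0,"rx": 0,"ry": 0,"rz": -6},{"dx": 4,"dy": -76,"dz": 0,"rx": 0,"ry": 0,"rz": -12},{"dx": 6,"dy": -114,"dz": 0,"rx": 0,"ry": 0,"rz": -18},{"dx": 7,"dy": -152,"dz": 0,"rx": 0,"ry": 0,"rz": -24},{"dx": 7,"dy": -190,"dz": 0,"rx": 0,"ry": 0,"rz": -29.2}]'

```text
clock: 2.02
tcp_pos: [0.4684, -0.1254, 0.2727]
orientation: [-2.965, -1.039, -0.002]
contact_force: [0.6, -0.9, -0.4]
grip_width: 0.0852
gripper_force: 0.0
```

send_rows --deltas '[{"dx": 0,"dy": -35,"dz": 0,"rx": 0,"ry": 0,"rz": 0},{"dx": 0,"dy": -70,"dz": 0,"rx": 0,"ry": 0,"rz": 0},{"dx": 0,"dy": -99,"dz": 0,"rx": 0,"ry": 0,"rz": 0},{"dx": 0,"dy": -99,"dz": 0,"rx": 0,"ry": 0,"rz": 0},{"dx": 0,"dy": -99,"dz": 0,"rx": 0,"ry": 0,"rz": 0}]'

```text
clock: 2.43
tcp_pos: [0.4679, -0.2244, 0.2724]
orientation: [2.964, 1.04, -0.0]
contact_force: [0.1, 1.1, -1.1]
grip_width: 0.0852
gripper_force: 0.0
```

Run:
```python
from m import *
obs()
for n in("wrist","side"):
    c=cam(n); cv2.imwrite(f"pics/{n}2.png",c["frame"]); P=cloud(c); ok=c["z_map"]>.05
    h=cv2.cvtColor(c["frame"],cv2.COLOR_BGR2HSV).astype(int); box=ok&(abs(P[...,0]-.464)<.12)&(abs(P[...,1]+.22)<.12)
    g=box&(h[...,0]>45)&(h[...,0]<90)&(h[...,1]>80)&(abs(P[...,2]-.107)<.006)
    k=box&(abs(P[...,2]-.147)<.004)&(abs(P[...,0]-.468)<.03)&(abs(P[...,1]+.223)<.03)
    print(n,"roof",g.sum(),np.median(P[g],0) if g.any() else 0)
    if g.sum()>50: rect(P[g][:,:2],"roof")
    if k.sum(): print("knobtop",k.sum(),P[k].mean(0)); rect(P[k][:,:2],"k")
```

```text
t 2.43 tcp [ 467.9 -224.4  272.4] z [-0.    -0.001 -1.   ] yaw_y -51.3 F [ 0.1  1.1 -1.1] w 85.2 gf 0.0
wrist roof 18441 [ 0.4790245  -0.21856518  0.10726813]
roof [ 468.9 -224.7] [158.7 119. ] deg 38.7
knobtop 797 [ 0.46923485 -0.22455421  0.14694376]
k [ 468.8 -224.8] [26.6 26.9] deg 111.0
side roof 174 [ 0.43612261 -0.21942295  0.1056551 ]
roof [ 425.5 -214.9] [185.5 103.9] deg 77.9
knobtop 24 [ 0.46530596 -0.22109841  0.14573498]
k [ 465.4 -221.5] [21.4 29.9] deg 116.1
```

View pics/wrist2.png

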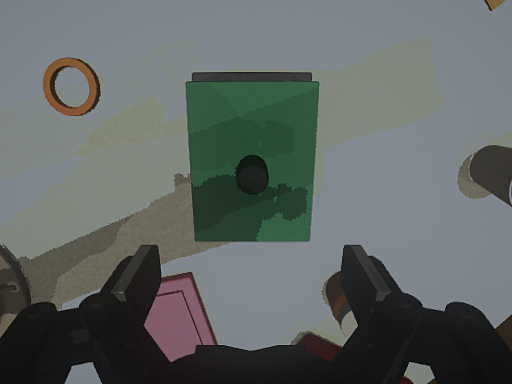

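The knob is at (252,175), centred between the fingers at (469, -224.7) mm; the roof is at 107 mm and square to the jaws. I'll descend and grip.

send_rows --deltas '[{"dx": 1,"dy": 0,"dz": -32,"rx": 0,"ry": 0,"rz": 0},{"dx": 1,"dy": 0,"dz": -64,"rx": 0,"ry": 0,"rz": 0},{"dx": 1,"dy": 0,"dz": -96,"rx": 0,"ry": 0,"rz": 0},{"dx": 1,"dy": 0,"dz": -124,"rx": 0,"ry": 0,"rz": 0},{"dx": 1,"dy": 0,"dz": -147,"rx": 0,"ry": 0,"rz": 0}]'

```text
clock: 2.95
tcp_pos: [0.4693, -0.22, 0.1232]
orientation: [-2.959, -1.051, 0.002]
contact_force: [0.4, 0.0, -0.1]
grip_width: 0.0848
gripper_force: 0.0
```

send_rows --deltas '[{"dx": 0,"dy": 0,"dz": 0,"rx": 0,"ry": 0,"rz": 0},{"dx": 0,"dy": 0,"dz": 0,"rx": 0,"ry": 0,"rz": 0},{"dx": 0,"dy": 0,"dz": 0,"rx": 0,"ry": 0,"rz": 0},{"dx": 0,"dy": 0,"dz": 0,"rx": 0,"ry": 0,"rz": 0},{"dx": 0,"dy": 0,"dz": 0,"rx": 0,"ry": 0,"rz": 0}]' --jaw 15 --newtons 45

```text
clock: 3.37
tcp_pos: [0.4709, -0.2229, 0.127]
orientation: [2.96, 1.047, 0.005]
contact_force: [0.1, -0.2, -1.1]
grip_width: 0.0269
gripper_force: 44.3
```

send_rows --deltas '[{"dx": 0,"dy": 0,"dz": 0,"rx": 0,"ry": 0,"rz": 0},{"dx": 0,"dy": 0,"dz": 0,"rx": 0,"ry": 0,"rz": 0},{"dx": 0,"dy": 0,"dz": 0,"rx": 0,"ry": 0,"rz": 0},{"dx": 0,"dy": 0,"dz": 0,"rx": 0,"ry": 0,"rz": 0},{"dx": 0,"dy": 0,"dz": 0,"rx": 0,"ry": 0,"rz": 0}]'

```text
clock: 3.78
tcp_pos: [0.4711, -0.2232, 0.1268]
orientation: [2.96, 1.046, 0.005]
contact_force: [1.9, -1.3, 6.4]
grip_width: 0.0272
gripper_force: 44.8
```

send_rows --deltas '[{"dx": 0,"dy": 0,"dz": 4,"rx": 0,"ry": 0,"rz": 0},{"dx": 0,"dy": 0,"dz": 10,"rx": 0,"ry": 0,"rz": 0},{"dx": 0,"dy": 0,"dz": 17,"rx": 0,"ry": 0,"rz": 0},{"dx": 0,"dy": 0,"dz": 25,"rx": 0,"ry": 0,"rz": 0},{"dx": 0,"dy": 0,"dz": 33,"rx": 0,"ry": 0,"rz": 0}]'

```text
clock: 4.2
tcp_pos: [0.4692, -0.2225, 0.159]
orientation: [-2.962, -1.046, 0.001]
contact_force: [-0.0, -0.1, -3.2]
grip_width: 0.0272
gripper_force: 44.5
```

send_rows --deltas '[{"dx": 0,"dy": 0,"dz": 10,"rx": 0,"ry": 0,"rz": 0},{"dx": 0,"dy": 0,"dz": 22,"rx": 0,"ry": 0,"rz": 0},{"dx": 0,"dy": 0,"dz": 36,"rx": 0,"ry": 0,"rz": 0},{"dx": 0,"dy": 0,"dz": 50,"rx": 0,"ry": 0,"rz": 0},{"dx": 0,"dy": 0,"dz": 64,"rx": 0,"ry": 0,"rz": 0}]'

```text
clock: 4.62
tcp_pos: [0.4693, -0.2228, 0.2238]
orientation: [2.962, 1.046, 0.0]
contact_force: [-0.8, -0.1, -2.8]
grip_width: 0.0269
gripper_force: 44.5
```

send_rows --deltas '[{"dx": 0,"dy": 0,"dz": 8,"rx": 0,"ry": 0,"rz": 0},{"dx": 0,"dy": 0,"dz": 14,"rx": 0,"ry": 0,"rz": 0},{"dx": 0,"dy": 0,"dz": 18,"rx": 0,"ry": 0,"rz": 0},{"dx": 0,"dy": 0,"dz": 18,"rx": 0,"ry": 0,"rz": 0},{"dx": 0,"dy": 0,"dz": 18,"rx": 0,"ry": 0,"rz": 0}]'

```text
clock: 5.03
tcp_pos: [0.4693, -0.2224, 0.24]
orientation: [-2.962, -1.047, 0.001]
contact_force: [-1.4, 0.2, -2.1]
grip_width: 0.0266
gripper_force: 44.6
```

Run:
```python
from m import *
obs()
c=cam("side"); cv2.imwrite("pics/side3.png",c["frame"])
c=cam("wrist"); P=cloud(c); h=cv2.cvtColor(c["frame"],cv2.COLOR_BGR2HSV).astype(int)
g=(c["z_map"]>.05)&(h[...,0]>45)&(h[...,0]<90)&(h[...,1]>80)&(P[...,2]>.15)
p=P[g]; print(len(p),np.median(p,0)); 
A=np.c_[p[:,:2]-p[:,:2].mean(0),np.ones(len(p))]; s=np.linalg.lstsq(A,p[:,2],rcond=None)[0]; print("tilt deg",np.degrees(s[:2]),s[2]); rect(p[:,:2],"roof")
```

```text
t 5.03 tcp [ 469.3 -222.4  240. ] z [-0.  0. -1.] yaw_y -51.1 F [-1.4  0.2 -2.1] w 26.6 gf 44.6
41853 [ 0.49547431 -0.20020826  0.22024608]
tilt deg [-0.42281961 -0.6173988 ] 0.22054432152025555
roof [ 466.8 -223.7] [159.1 119.5] deg 38.8
```

View pics/side3.png

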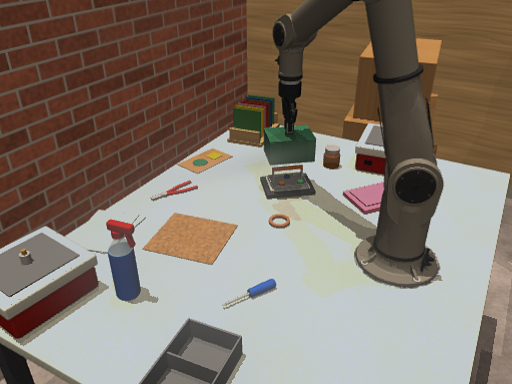

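The side view shows the cover lifted clear and level at (289,145). The tray, bar and gems are left on the stand at (288,182). Carrying the cover to the mat.

send_rows --deltas '[{"dx": 2,"dy": 8,"dz": 0,"rx": 0,"ry": 0,"rz": -1},{"dx": 7,"dy": 24,"dz": 0,"rx": 0,"ry": 0,"rz": -2.5},{"dx": 14,"dy": 46,"dz": 0,"rx": 0,"ry": 0,"rz": -4},{"dx": 22,"dy": 73,"dz": 0,"rx": 0,"ry": 0,"rz": -6},{"dx": 30,"dy": 100,"dz": 0,"rx": 0,"ry": 0,"rz": -8}]'

```text
clock: 5.55
tcp_pos: [0.4992, -0.122, 0.2398]
orientation: [3.029, 0.832, -0.002]
contact_force: [0.3, -0.6, -3.1]
grip_width: 0.0272
gripper_force: 44.6
```

send_rows --deltas '[{"dx": 9,"dy": 31,"dz": 0,"rx": 0,"ry": 0,"rz": -2.2},{"dx": 19,"dy": 64,"dz": 0,"rx": 0,"ry": 0,"rz": -4.4},{"dx": 29,"dy": 98,"dz": 0,"rx": 0,"ry": 0,"rz": -6.6},{"dx": 40,"dy": 135,"dz": 0,"rx": 0,"ry": 0,"rz": -8.8},{"dx": 50,"dy": 170,"dz": 0,"rx": 0,"ry": 0,"rz": -11}]'

```text
clock: 5.97
tcp_pos: [0.5495, 0.0494, 0.2397]
orientation: [-3.095, -0.541, 0.001]
contact_force: [1.1, -0.7, -3.4]
grip_width: 0.0267
gripper_force: 44.6
```

send_rows --deltas '[{"dx": 10,"dy": 33,"dz": -5,"rx": 0,"ry": 0,"rz": -2.5},{"dx": 19,"dy": 65,"dz": -10,"rx": 0,"ry": 0,"rz": -5},{"dx": 28,"dy": 95,"dz": -15,"rx": 0,"ry": 0,"rz": -6.5},{"dx": 35,"dy": 120,"dz": -20,"rx": 0,"ry": 0,"rz": -8},{"dx": 41,"dy": 140,"dz": -25,"rx": 0,"ry": 0,"rz": -9}]'

```text
clock: 6.38
tcp_pos: [0.5903, 0.1906, 0.2138]
orientation: [3.127, 0.301, -0.002]
contact_force: [0.8, 0.3, -2.6]
grip_width: 0.0268
gripper_force: 44.6
```

send_rows --deltas '[{"dx": 3,"dy": 8,"dz": -8,"rx": 0,"ry": 0,"rz": 0},{"dx": 4,"dy": 13,"dz": -20,"rx": 0,"ry": 0,"rz": 0},{"dx": 4,"dy": 13,"dz": -30,"rx": 0,"ry": 0,"rz": 0},{"dx": 4,"dy": 13,"dz": -40,"rx": 0,"ry": 0,"rz": 0},{"dx": 4,"dy": 13,"dz": -50,"rx": 0,"ry": 0,"rz": 0}]'

```text
clock: 6.8
tcp_pos: [0.5941, 0.1981, 0.1641]
orientation: [3.127, 0.295, -0.001]
contact_force: [0.5, 0.3, -3.0]
grip_width: 0.0266
gripper_force: 44.7
```

Run:
```python
from m import *
obs()
for n in("wrist","top"):
    c=cam(n); P=cloud(c); h=cv2.cvtColor(c["frame"],cv2.COLOR_BGR2HSV).astype(int); ok=c["z_map"]>.05
    if n=="top": cv2.imwrite("pics/top4.png",c["frame"])
    ok&=(abs(P[...,0]-.594)<.17)&(abs(P[...,1]-.2)<.17)
    g=ok&(h[...,0]>45)&(h[...,0]<90)&(h[...,1]>80)&(P[...,2]>.10)
    rect(P[g][:,:2],n+" roof"); print(np.median(P[g][:,2]))
    m=ok&(h[...,0]>5)&(h[...,0]<22)&(h[...,1]>90)&(abs(P[...,2]-.004)<.008)
    print(m.sum()); rect(P[m][:,:2],n+" mat")
```

```text
t 6.8 tcp [594.1 198.1 164.1] z [-0.001 -0.001 -1.   ] yaw_y -79.2 F [ 0.5  0.3 -3. ] w 26.6 gf 44.7
wrist roof [590.9 198.5] [159.  119.5] deg 10.5
0.1444950651895622
11436
wrist mat [685.4 218.4] [ 43.  209.4] deg 100.5
top roof [590.9 183. ] [155.4  95. ] deg 9.1
0.142057445739191
924
top mat [596.5 185.4] [225.1 174.3] deg 10.3
```

send_rows --deltas '[{"dx": 2.5,"dy": 3,"dz": -10,"rx": 0,"ry": 0,"rz": 0},{"dx": 2.5,"dy": 3,"dz": -22,"rx": 0,"ry": 0,"rz": 0},{"dx": 2.5,"dy": 3,"dz": -33,"rx": 0,"ry": 0,"rz": 0},{"dx": 2.5,"dy": 3,"dz": -42,"rx": 0,"ry": 0,"rz": 0},{"dx": 2.5,"dy": 3,"dz": -46,"rx": 0,"ry": 0,"rz": 0}]'

```text
clock: 7.32
tcp_pos: [0.596, 0.2032, 0.1173]
orientation: [3.127, 0.299, -0.004]
contact_force: [-0.6, -0.4, -3.3]
grip_width: 0.0268
gripper_force: 44.7
```

send_rows --deltas '[{"dx": 0,"dy": 0,"dz": -1,"rx": 0,"ry": 0,"rz": 0},{"dx": 0,"dy": 0,"dz": -2,"rx": 0,"ry": 0,"rz": 0},{"dx": 0,"dy": 0,"dz": -3,"rx": 0,"ry": 0,"rz": 0},{"dx": 0,"dy": 0,"dz": -3.5,"rx": 0,"ry": 0,"rz": 0},{"dx": 0,"dy": 0,"dz": -4,"rx": 0,"ry": 0,"rz": 0}]'

```text
clock: 7.73
tcp_pos: [0.5973, 0.2035, 0.1157]
orientation: [-3.127, -0.299, -0.001]
contact_force: [0.1, -0.2, -1.8]
grip_width: 0.0266
gripper_force: 44.7
```

send_rows --deltas '[{"dx": 0,"dy": 0,"dz": -0.5,"rx": 0,"ry": 0,"rz": 0},{"dx": 0,"dy": 0,"dz": -1,"rx": 0,"ry": 0,"rz": 0},{"dx": 0,"dy": 0,"dz": -1.5,"rx": 0,"ry": 0,"rz": 0},{"dx": 0,"dy": 0,"dz": -1.5,"rx": 0,"ry": 0,"rz": 0},{"dx": 0,"dy": 0,"dz": -1.5,"rx": 0,"ry": 0,"rz": 0}]'

```text
clock: 8.15
tcp_pos: [0.597, 0.2034, 0.1138]
orientation: [3.127, 0.299, 0.0]
contact_force: [0.3, -0.8, -3.4]
grip_width: 0.0271
gripper_force: 44.7
```

send_rows --deltas '[{"dx": 0,"dy": 0,"dz": -0.5,"rx": 0,"ry": 0,"rz": 0},{"dx": 0,"dy": 0,"dz": -1,"rx": 0,"ry": 0,"rz": 0},{"dx": 0,"dy": 0,"dz": -1.5,"rx": 0,"ry": 0,"rz": 0},{"dx": 0,"dy": 0,"dz": -1.5,"rx": 0,"ry": 0,"rz": 0},{"dx": 0,"dy": 0,"dz": -1.5,"rx": 0,"ry": 0,"rz": 0}]'

```text
clock: 8.57
tcp_pos: [0.5971, 0.2031, 0.1128]
orientation: [-3.127, -0.298, -0.0]
contact_force: [-3.4, -2.2, 3.7]
grip_width: 0.027
gripper_force: 45.3
```

It touched down gently, so I'll release and back off.

send_rows --deltas '[{"dx": 0,"dy": 0,"dz": 0,"rx": 0,"ry": 0,"rz": 0},{"dx": 0,"dy": 0,"dz": 0,"rx": 0,"ry": 0,"rz": 0},{"dx": 0,"dy": 0,"dz": 0,"rx": 0,"ry": 0,"rz": 0},{"dx": 0,"dy": 0,"dz": 0,"rx": 0,"ry": 0,"rz": 0},{"dx": 0,"dy": 0,"dz": 0,"rx": 0,"ry": 0,"rz": 0}]' --jaw 70

```text
clock: 8.98
tcp_pos: [0.5971, 0.2036, 0.1122]
orientation: [3.127, 0.299, 0.0]
contact_force: [0.8, -0.5, 0.1]
grip_width: 0.0699
gripper_force: 0.0
```

send_rows --deltas '[{"dx": 0,"dy": 0,"dz": 5,"rx": 0,"ry": 0,"rz": 0},{"dx": 0,"dy": 0,"dz": 18,"rx": 0,"ry": 0,"rz": 0},{"dx": 0,"dy": 0,"dz": 45,"rx": 0,"ry": 0,"rz": 0},{"dx": 0,"dy": 0,"dz": 80,"rx": 0,"ry": 0,"rz": 0},{"dx": 0,"dy": 0,"dz": 110,"rx": 0,"ry": 0,"rz": 0}]'

```text
clock: 9.4
tcp_pos: [0.5973, 0.203, 0.2251]
orientation: [3.127, 0.298, 0.001]
contact_force: [1.1, -0.4, 0.4]
grip_width: 0.0699
gripper_force: 0.0
```

Run:
```python
from m import *
obs()
c=cam("wrist"); P=cloud(c); h=cv2.cvtColor(c["frame"],cv2.COLOR_BGR2HSV).astype(int); ok=c["z_map"]>.05
g=ok&(h[...,0]>45)&(h[...,0]<90)&(h[...,1]>80)&(P[...,2]>.07)
rect(P[g][:,:2]," roof"); print(np.median(P[g][:,2]))
c=cam("top"); P=cloud(c); u,v=np.meshgrid(np.arange(512),np.arange(384)); h=cv2.cvtColor(c["frame"],cv2.COLOR_BGR2HSV).astype(int)
n=(c["z_map"]>.05)&(abs(P[...,0]-.469)<.12)&(abs(P[...,1]+.223)<.12)
o=n&(h[...,0]<20)&(h[...,1]>100)&(abs(P[...,2]-.085)<.015); print(o.sum()); 
if o.sum()>10: rect(P[o][:,:2],"bar"); print(np.median(P[o],0))
s=n&(P[...,2]>.012)&(P[...,2]<.05); rect(P[s][:,:2],"stand")
```

```text
t 9.4 tcp [597.3 203.  225.1] z [ 0.001 -0.    -1.   ] yaw_y -79.1 F [ 1.1 -0.4  0.4] w 69.9 gf 0.0
 roof [593.4 203.2] [159.7 119.5] deg 10.8
0.0932637837107087
62
bar [ 470.2 -225. ] [106.2   8.3] deg 40.7
[ 0.46762685 -0.22795777  0.08795556]
stand [ 467.9 -223.4] [180.8 140.3] deg 38.7
```

The cover is down at (593, 203), within 2 mm of the mat's centre and with its roof at 93 mm, upright. Going back over the tray.

send_rows --deltas '[{"dx": -6,"dy": -20,"dz": 8,"rx": 0,"ry": 0,"rz": 2},{"dx": -16,"dy": -54,"dz": 15,"rx": 0,"ry": 0,"rz": 5},{"dx": -27,"dy": -90,"dz": 20,"rx": 0,"ry": 0,"rz": 8},{"dx": -38,"dy": -127,"dz": 25,"rx": 0,"ry": 0,"rz": 11},{"dx": -49,"dy": -164,"dz": 30,"rx": 0,"ry": 0,"rz": 14}]' --jaw 60

```text
clock: 9.92
tcp_pos: [0.5473, 0.0378, 0.2531]
orientation: [-3.067, -0.682, -0.001]
contact_force: [0.6, -0.6, 0.5]
grip_width: 0.0601
gripper_force: 0.0
```

send_rows --deltas '[{"dx": -11,"dy": -37,"dz": 0,"rx": 0,"ry": 0,"rz": 3},{"dx": -22,"dy": -74,"dz": 0,"rx": 0,"ry": 0,"rz": 6},{"dx": -33,"dy": -111,"dz": 0,"rx": 0,"ry": 0,"rz": 9},{"dx": -44,"dy": -148,"dz": 0,"rx": 0,"ry": 0,"rz": 12},{"dx": -54,"dy": -182,"dz": 0,"rx": 0,"ry": 0,"rz": 14}]'

```text
clock: 10.33
tcp_pos: [0.4928, -0.1449, 0.253]
orientation: [-2.961, -1.049, -0.002]
contact_force: [1.2, -2.2, -1.1]
grip_width: 0.0603
gripper_force: 0.0
```

send_rows --deltas '[{"dx": -9,"dy": -30,"dz": 0,"rx": 0,"ry": 0,"rz": 0.3},{"dx": -18,"dy": -60,"dz": 0,"rx": 0,"ry": 0,"rz": 0.3},{"dx": -25,"dy": -80,"dz": 0,"rx": 0,"ry": 0,"rz": 0.3},{"dx": -25,"dy": -82,"dz": 0,"rx": 0,"ry": 0,"rz": 0.3},{"dx": -25,"dy": -82,"dz": 0,"rx": 0,"ry": 0,"rz": 0.3}]'

```text
clock: 10.75
tcp_pos: [0.4683, -0.2262, 0.2529]
orientation: [2.961, 1.049, 0.001]
contact_force: [0.0, -0.1, -0.1]
grip_width: 0.0604
gripper_force: 0.0
```

Run:
```python
from m import *
obs()
c=cam("wrist"); cv2.imwrite("pics/wrist5.png",c["frame"]); P=cloud(c); h=cv2.cvtColor(c["frame"],cv2.COLOR_BGR2HSV).astype(int)
n=(c["z_map"]>.05)&(abs(P[...,0]-.469)<.12)&(abs(P[...,1]+.223)<.12)
o=n&(h[...,0]<22)&(h[...,1]>90)&(abs(P[...,2]-.088)<.005); print(o.sum(),np.median(P[o],0),np.percentile(P[o][:,2],95)); rect(P[o][:,:2],"bartop")
s=n&(P[...,2]>.012)&(P[...,2]<.022); rect(P[s][:,:2],"plate")
t=n&(abs(P[...,2]-.036)<.002); rect(P[t][:,:2],"tray rim")
```

```text
t 10.75 tcp [ 468.3 -226.2  252.9] z [ 0.001 -0.    -1.   ] yaw_y -51.0 F [ 0.  -0.1 -0.1] w 60.4 gf 0.0
1185 [ 0.47322513 -0.22288289  0.08812161] 0.08934897034876292
bartop [ 470.1 -225.8] [112.8   9.9] deg 40.2
plate [ 468.2 -225.2] [179.6 141. ] deg 39.0
tray rim [ 470.1 -226.1] [130.4  90.6] deg 40.3
```

View pics/wrist5.png

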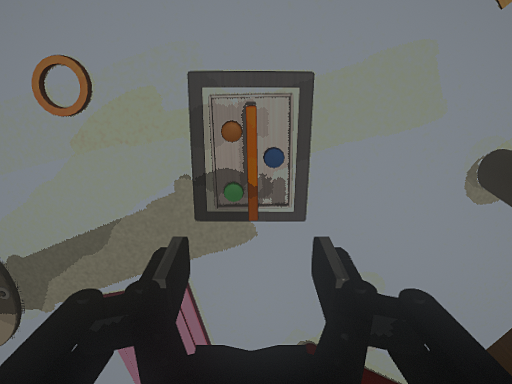

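The wrist view shows the orange bar at (251,160), with amber (232,131), blue (274,157) and green (233,191) gems in the tray. Bar centre is (470.1, -225.9), top 88 mm, yaw 40.2°. These match the tray rim fit.

send_rows --deltas '[{"dx": 2,"dy": 0,"dz": -30,"rx": 0,"ry": 0,"rz": 1.2},{"dx": 2,"dy": 0,"dz": -60,"rx": 0,"ry": 0,"rz": 1.2},{"dx": 2,"dy": 0,"dz": -90,"rx": 0,"ry": 0,"rz": 1.2},{"dx": 2,"dy": 0,"dz": -118,"rx": 0,"ry": 0,"rz": 1.2},{"dx": 2,"dy": 0,"dz": -140,"rx": 0,"ry": 0,"rz": 1.2}]'

```text
clock: 11.22
tcp_pos: [0.4712, -0.2221, 0.1102]
orientation: [-2.945, -1.089, 0.002]
contact_force: [0.4, -0.0, -0.0]
grip_width: 0.0598
gripper_force: 0.0
```

send_rows --deltas '[{"dx": 0,"dy": 0,"dz": -15,"rx": 0,"ry": 0,"rz": 0},{"dx": 0,"dy": 0,"dz": -28,"rx": 0,"ry": 0,"rz": 0},{"dx": 0,"dy": 0,"dz": -38,"rx": 0,"ry": 0,"rz": 0},{"dx": 0,"dy": 0,"dz": -38,"rx": 0,"ry": 0,"rz": 0},{"dx": 0,"dy": 0,"dz": -38,"rx": 0,"ry": 0,"rz": 0}]' --jaw 40

```text
clock: 11.63
tcp_pos: [0.4713, -0.2237, 0.0742]
orientation: [-2.947, -1.087, 0.001]
contact_force: [0.3, -1.3, -0.7]
grip_width: 0.0402
gripper_force: 0.0
```

Run:
```python
from m import *
obs()
c=cam("wrist"); cv2.imwrite("pics/wrist6.png",c["frame"])
```

```text
t 11.63 tcp [ 471.3 -223.7   74.2] z [-0.001  0.    -1.   ] yaw_y -49.5 F [ 0.3 -1.3 -0.7] w 40.2 gf 0.0
```

View pics/wrist6.png

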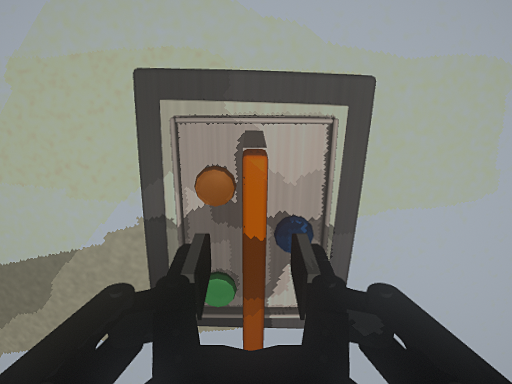

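The bar at (256,200) sits between the pads at (209..292), with the gems clear of the fingers. After a 2 mm correction I'll close.

send_rows --deltas '[{"dx": -1,"dy": -2,"dz": 0,"rx": 0,"ry": 0,"rz": -0.3},{"dx": -1,"dy": -2,"dz": 0,"rx": 0,"ry": 0,"rz": -0.3},{"dx": -1,"dy": -2,"dz": 0,"rx": 0,"ry": 0,"rz": -0.3}]'

```text
clock: 11.93
tcp_pos: [0.4704, -0.2268, 0.075]
orientation: [2.95, 1.077, 0.002]
contact_force: [0.1, 0.5, 0.6]
grip_width: 0.0401
gripper_force: 0.0
```

send_rows --deltas '[{"dx": 0,"dy": 0,"dz": 0,"rx": 0,"ry": 0,"rz": 0},{"dx": 0,"dy": 0,"dz": 0,"rx": 0,"ry": 0,"rz": 0},{"dx": 0,"dy": 0,"dz": 0,"rx": 0,"ry": 0,"rz": 0},{"dx": 0,"dy": 0,"dz": 0,"rx": 0,"ry": 0,"rz": 0},{"dx": 0,"dy": 0,"dz": 0,"rx": 0,"ry": 0,"rz": 0}]' --jaw 14 --newtons 30

```text
clock: 12.35
tcp_pos: [0.47, -0.2266, 0.0743]
orientation: [-2.951, -1.078, 0.0]
contact_force: [0.6, -0.1, 0.1]
grip_width: 0.0143
gripper_force: 0.0
```

send_rows --deltas '[{"dx": 0,"dy": 0,"dz": 0,"rx": 0,"ry": 0,"rz": 0},{"dx": 0,"dy": 0,"dz": 0,"rx": 0,"ry": 0,"rz": 0},{"dx": 0,"dy": 0,"dz": 0,"rx": 0,"ry": 0,"rz": 0},{"dx": 0,"dy": 0,"dz": 0,"rx": 0,"ry": 0,"rz": 0},{"dx": 0,"dy": 0,"dz": 0,"rx": 0,"ry": 0,"rz": 0}]' --jaw 2

```text
clock: 12.77
tcp_pos: [0.4701, -0.2267, 0.0743]
orientation: [2.951, 1.078, 0.0]
contact_force: [0.1, -0.4, 0.7]
grip_width: 0.0094
gripper_force: 30.7
```

send_rows --deltas '[{"dx": 0,"dy": 0,"dz": 0,"rx": 0,"ry": 0,"rz": 0},{"dx": 0,"dy": 0,"dz": 0,"rx": 0,"ry": 0,"rz": 0},{"dx": 0,"dy": 0,"dz": 0,"rx": 0,"ry": 0,"rz": 0},{"dx": 0,"dy": 0,"dz": 0,"rx": 0,"ry": 0,"rz": 0},{"dx": 0,"dy": 0,"dz": 0,"rx": 0,"ry": 0,"rz": 0}]' --newtons 70

```text
clock: 13.18
tcp_pos: [0.4702, -0.2267, 0.0744]
orientation: [2.951, 1.077, 0.001]
contact_force: [-0.3, -0.1, 2.4]
grip_width: 0.0087
gripper_force: 68.6
```

send_rows --deltas '[{"dx": 0,"dy": 0,"dz": 1.5,"rx": 0,"ry": 0,"rz": 0},{"dx": 0,"dy": 0,"dz": 4,"rx": 0,"ry": 0,"rz": 0},{"dx": 0,"dy": 0,"dz": 7,"rx": 0,"ry": 0,"rz": 0},{"dx": 0,"dy": 0,"dz": 11,"rx": 0,"ry": 0,"rz": 0},{"dx": 0,"dy": 0,"dz": 15,"rx": 0,"ry": 0,"rz": 0}]'

```text
clock: 13.6
tcp_pos: [0.4698, -0.2265, 0.0895]
orientation: [-2.951, -1.078, 0.001]
contact_force: [-1.0, 0.0, -2.9]
grip_width: 0.0086
gripper_force: 68.3
```

send_rows --deltas '[{"dx": 0,"dy": 0,"dz": 5,"rx": 0,"ry": 0,"rz": 0},{"dx": 0,"dy": 0,"dz": 11,"rx": 0,"ry": 0,"rz": 0},{"dx": 0,"dy": 0,"dz": 17,"rx": 0,"ry": 0,"rz": 0},{"dx": 0,"dy": 0,"dz": 24,"rx": 0,"ry": 0,"rz": 0},{"dx": 0,"dy": 0,"dz": 31,"rx": 0,"ry": 0,"rz": 0}]'

```text
clock: 14.02
tcp_pos: [0.47, -0.2266, 0.1211]
orientation: [2.951, 1.078, 0.0]
contact_force: [-0.2, -0.9, -1.9]
grip_width: 0.0084
gripper_force: 68.3
```

send_rows --deltas '[{"dx": 0,"dy": 0,"dz": 8,"rx": 0,"ry": 0,"rz": 0},{"dx": 0,"dy": 0,"dz": 16,"rx": 0,"ry": 0,"rz": 0},{"dx": -1,"dy": 0,"dz": 24,"rx": 0,"ry": 0,"rz": 0},{"dx": -1,"dy": 0,"dz": 32,"rx": 0,"ry": 0,"rz": 0},{"dx": -1,"dy": 1,"dz": 40,"rx": 0,"ry": 0,"rz": 0}]'

```text
clock: 14.43
tcp_pos: [0.4689, -0.2258, 0.1612]
orientation: [2.951, 1.077, 0.0]
contact_force: [0.8, 0.4, -2.2]
grip_width: 0.0089
gripper_force: 68.3
```

send_rows --deltas '[{"dx": 0,"dy": 0,"dz": 8,"rx": 0,"ry": 0,"rz": 0},{"dx": 0,"dy": 0,"dz": 16,"rx": 0,"ry": 0,"rz": 0},{"dx": 0,"dy": 0,"dz": 24,"rx": 0,"ry": 0,"rz": 0},{"dx": 0,"dy": 0,"dz": 31,"rx": 0,"ry": 0,"rz": 0},{"dx": 0,"dy": 0,"dz": 36,"rx": 0,"ry": 0,"rz": 0}]'

```text
clock: 14.85
tcp_pos: [0.4692, -0.2257, 0.1973]
orientation: [2.951, 1.077, 0.001]
contact_force: [0.4, 0.8, -2.1]
grip_width: 0.0086
gripper_force: 68.3
```

send_rows --deltas '[{"dx": 0,"dy": 0,"dz": 2,"rx": 0,"ry": 0,"rz": 0},{"dx": 0,"dy": 0,"dz": 4,"rx": 0,"ry": 0,"rz": 0},{"dx": 0,"dy": 0,"dz": 4,"rx": 0,"ry": 0,"rz": 0},{"dx": 0,"dy": 0,"dz": 4,"rx": 0,"ry": 0,"rz": 0},{"dx": 0,"dy": 0,"dz": 4,"rx": 0,"ry": 0,"rz": 0}]'

```text
clock: 15.27
tcp_pos: [0.4687, -0.2255, 0.2]
orientation: [-2.951, -1.078, 0.001]
contact_force: [-0.0, -0.5, -2.8]
grip_width: 0.0088
gripper_force: 68.2
```

Run:
```python
from m import *
obs()
c=cam("wrist"); cv2.imwrite("pics/wrist7.png",c["frame"]); P=cloud(c)
n=(c["z_map"]>.05)&(abs(P[...,0]-.469)<.1)&(abs(P[...,1]+.225)<.1)
def tilt(m,name):
    p=P[m]; A=np.c_[p[:,:2]-[.469,-.225],np.ones(len(p))]; s=np.linalg.lstsq(A,p[:,2],rcond=None)[0]; print(name,m.sum(),"tilt",np.degrees(s[:2]),"z",s[2]); rect(p[:,:2],name)
tilt(n&(abs(P[...,2]-.153)<.0045),"floor"); tilt(n&(abs(P[...,2]-.162)<.004),"rim")
cv2.imwrite("pics/side7.png",cam("side")["frame"])
```

```text
t 15.27 tcp [ 468.7 -225.5  200. ] z [-0.001  0.    -1.   ] yaw_y -49.9 F [-0.  -0.5 -2.8] w 8.8 gf 68.2
floor 14963 tilt [-0.06114131 -0.05818696] z 0.1528814927548596
floor [ 473.8 -219.5] [115.9  88.2] deg 40.2
rim 5518 tilt [-0.2959083  -0.17361173] z 0.16162418893734662
rim [ 475.8 -218.4] [111.4  90.5] deg 40.2
```

View pics/wrist7.png

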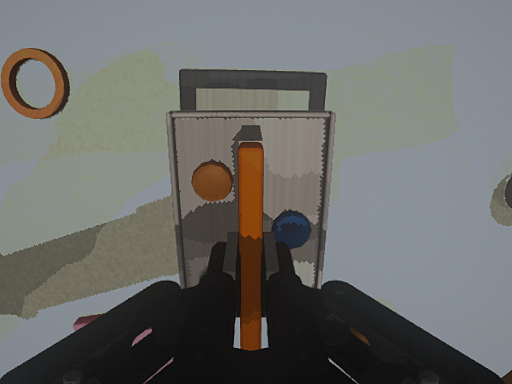

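View pics/side7.png

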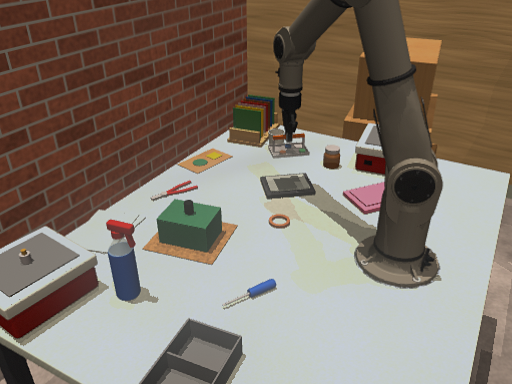

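The side view shows the cover upright on the mat at (190,225), the empty stand at (287,185), and the tray held level above it at (288,150). The wrist view shows amber at (211,181) and blue at (292,228), while a finger hides green. I'll check green in the side view, then hand in.

Run:
```python
from m import *
c=cam("side"); P=cloud(c); h=cv2.cvtColor(c["frame"],cv2.COLOR_BGR2HSV).astype(int)
g=(h[...,0]>45)&(h[...,0]<90)&(h[...,1]>80)&(abs(P[...,0]-.469)<.1)&(abs(P[...,1]+.225)<.1)
print(g.sum(),np.median(P[g],0) if g.any() else 0)
if g.sum()>3 and np.median(P[g][:,2])>.145: obs(); print(r.hand_in())
```

```text
8 [ 0.41864114 -0.23574797  0.16134057]
t 15.42 tcp [ 468.9 -225.6  200.1] z [-0.  0. -1.] yaw_y -49.9 F [-0.   0.6 -2.4] w 8.5 gf 68.3
the job is handed in; nothing more can be done
None
```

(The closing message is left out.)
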